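# Weigh a dumpling sample and aim the thermometer at it

### The job

Set the sample cup that holds the dumplings gently down, upright, in the middle of the portion scale's sprung pan and let go of it; do not drop it or push the pan down to its stop. Then draw the yellow infrared thermometer up out of its holder, turn it from upright to a slant of about 45 degrees and hold it still in the air with its nose pointing at the middle of the cup's mouth from about 10 cm away, touching nothing but the gripper. Finish while still holding it there, and leave the empty cup, the shaker and the marker where they are.

Things in the scene. Friction and masses are not known exactly. Their poses are not given: they have to be found in the camera images.
- cup: the sample cup: round aluminium cup, 65 mm tall, outside diameter 54 mm at the foot and 58 mm at the rim, walls 3 mm, about 0.15 to 0.23 kg, two golden fried dumplings fixed inside below the rim. Origin: centre of its underside; z up its axis. It starts upright on the table, on the robot's left or right. It can be gripped across its outside from above.
- cup_mouth (a point): centre of the sample cup's mouth, level with the rim, on the cup's axis 65 mm above its underside
- scale: portion scale: white box 200 mm (x) by 170 mm (y), 38 mm tall, dark display on its -x side, fixed to the table (place and yaw vary). Origin: centre of its underside. The round pan stands 20 mm from its centre towards its +x.
- pan_center (a point): centre of the top face of the scale's round steel pan (diameter 124 mm, flat, 6 mm thick, printed with a thin blue ring of 68 mm diameter round its middle); 62 mm above the table when unloaded; z up
- pan (a joint): how far the pan is pressed down, m: 0 unloaded, 0.016 at its stop; spring 600 N/m, so the cup presses it down about 2.4 to 3.8 mm
- thermometer: infrared thermometer: straight bar 150 mm, 0.12 kg; nose part white (60 mm long, 26 x 22 mm), the other 90 mm yellow, 30 (x) by 24 mm (y), flat-sided, gripped 20 to 30 mm below its blue end. Origin: centre of the nose face (dark lens); z runs along the bar to the blue end, so the nose looks along -z. Starts upright, nose down, loose in the holder, nose 12 mm and blue end 162 mm above the table.
- holder: grey holder fixed to the table (place and yaw vary): base 100 x 90 x 8 mm and an upright pocket 44 x 38 mm outside, 36 x 30 mm inside, open at the top 72 mm above the table, its floor 12 mm above the table. Origin: centre of its underside. It stands on the other side of the robot than the sample cup.
- empty_cup: bystander: an empty cup like the sample cup, upright; origin centre of its underside
- shaker: bystander: white jar with a blue cap, 52 mm diameter, 100 mm tall; origin centre of its underside
- marker: bystander: black marker pen with blue cap lying on the table, about 120 x 18 x 18 mm; origin at its underside
There are look-alikes about, which are no part of the job. Leave any pink look-alike of the cup alone.

How it is judged:
On the way, in this order (a step that is already met when the one before it is completed fails the run):
1. the sample cup stands upright and let go in the middle of the scale's pan, pressing it down (horizontal distance between cup and pan_center below 0.015 m and angle between cup's own z axis and vertical below 0.15 rad and value of joint pan above 0.0012 m and z of cup in the frame of pan_center between -0.006 and 0.006 m and contact force between the fingers and cup below 0.2 N and linear speed of cup below 0.03 m/s), for 0.2 s.
2. with the cup still on the pan, the gripper has drawn the thermometer up clear of its holder (all of step 1 and height (world z) of thermometer above 0.09 m and contact force between the fingers and thermometer above 1 N and contact force between thermometer and holder below 0.1 N), for 0.1 s.
At the end, for the whole second after the job is handed in: Cup upright (8 deg), let go and at rest, within 15 mm of the pan's middle, pressing it down; gripper holds the thermometer still, touching nothing else, tilted 30 to 60 deg, nose down and over 120 mm up, the cup mouth's middle 60 to 150 mm ahead of the nose and within 30 mm of its line (all of step 1 and angle between thermometer's own z axis and vertical between 0.52 and 1.05 rad and x of cup_mouth in the frame of thermometer between -0.03 and 0.03 m and y of cup_mouth in the frame of thermometer between -0.03 and 0.03 m and z of cup_mouth in the frame of thermometer between -0.15 and -0.06 m and height (world z) of thermometer above 0.12 m and contact force between the fingers and thermometer above 1 N and linear speed of thermometer below 0.03 m/s and contact force between thermometer and holder below 0.1 N and contact force between thermometer and scale below 0.1 N and contact force between thermometer and cup below 0.1 N and contact force between thermometer and empty_cup below 0.1 N and contact force between thermometer and shaker below 0.1 N and contact force between thermometer and marker below 0.1 N); the arm keeps its last pose, push and grip.
It fails at once if the pan is driven down to its stop (14 mm or more): cup dropped or pushed (value of joint pan above 0.014 m).
It fails at once if the empty cup is moved more than 30 mm (distance of empty_cup from where it was at the start of the episode above 0.03 m).
It fails at once if the shaker is moved more than 30 mm (distance of shaker from where it was at the start of the episode above 0.03 m).
It fails at once if the marker is moved more than 30 mm (distance of marker from where it was at the start of the episode above 0.03 m).
It also fails if it takes over 58 s, if anything falls off the work surface, if the arm or the gripper's body presses on something with over 40 N, if the wrist force passes 120 N, or if a joint passes its speed limit or range.

### The arm

A 6-joint arm with a two-finger parallel gripper is mounted at the origin on the work surface. World frame = base frame: x ahead of the robot, y to its left, z up, the work surface at z = 0. Lengths are in m, angles in rad, forces in N, time in s.
With the tool pointing down it reaches from about 0.375 to 0.9 m from the base axis. Payload 3.1 kg.
Tool frame: the origin (TCP) lies at the centre of the arm's flange, where the gripper is bolted on; the fingertips stand robot.tip_extent ahead of it and the grasp point (between the pads) lies 164 mm ahead of it (robot.tip_extent is the distance from the TCP to the fingertips, in m); z points along the fingers, y is the line along which they close (so a half turn about z gives the same grasp; the last joint's range is limited). The gripper opens to 87 mm and grips with 3 to 60 N. Pads are 19 mm wide; open, the fingers measure 117 mm over their backs; the gripper's body (75 mm by 190 mm) begins 51 mm behind the grasp point.
Start: joints at [1.06, 0.527, 1.433, -0, 1.181, -0.178], TCP at [0.204, 0.591, 0.405] pointing down, gripper open.
Joint ranges: [-3.08, 3.08], [-0.75, 2.2], [0.22, 2.44], [-1.43, 4.57], [0, 2.65], [-2.85, 2.85]. Speed limits (rad/s): [2.79, 2.79, 3.14, 3.14, 3.14, 3.14].

### API

Orientations are given as a unit quaternion [x, y, z, w].
In Python, from rig import get_obs, camera, hand_in, cut_out, robot gives the robot as it stands.
- The arm moves only by the tool step_arm, never from a script. Its argument "rows" is a list of rows, each a list of 6 numbers: the shift along the world's x, y, z in m, then the turn, a rotation vector about the world's x, y, z in degrees. A call has 1 to 12 rows; each row shifts and turns the commanded pose from where the row before left it; what a row does not reach is not made up. A row lasts 1/8 s, in which the tool goes at most 62.5 mm and 10.7 degrees, less where a joint would pass 70% of its speed; a pose out of reach is approached as far as the arm can. A call is refused whole if a number of a shift passes 0.0625 or a number of a turn 10.7, either way. A call with a gripper value outside its range is refused whole. "jaw" is the finger opening in m, from 0 to 0.087, set as the call begins (left out, the last holds). The fingers move at their own pace and stop on an object; "squeeze" is the grip in N (left out, the last holds). Time passes only in rows, so rows that do not move let the fingers close. It gives the time, the measured TCP pose, the force, the opening and the grip force at its end, in the units of the state.
- get_obs(): the state, without advancing time (a new reading comes with each control period).
- camera(name): name is "scene" or "side" or "wrist"; returns a dict with "pixels" (400x640x3 uint8, blue, green, red), "depth" (400x640 float32, m along the optical axis (not along the pixel's ray), 0 where there is no reading), "fov_y" (degrees; the focal length in pixels is half the picture's height over the tangent of half this angle, whatever the lens; pixels are square), "cx", "cy" (the principal point, pixels), "k1" (the pictures are not rectified: a ray, as slopes to the right and down, at radius r is drawn at 1 + k1 r^2 times it, then the intrinsics apply), "extrinsics" (4x4, takes a point from camera to world coordinates); the wrist camera has in their place "mount" (4x4, takes a point from camera to tool coordinates, whose origin is the TCP and whose axes are the flange's). Camera axes: x right, y up, looking along -z (the intrinsics and any distortion apply to the point x, -y, -z); pixel columns grow to the right and rows downward; lengths in m; the calibration is good to about 2 mm. A picture is of the moment at which its call begins: read the wrist's pose just before it.
- hand_in(): hands the job in; it is judged then, once.
Trained networks look in the newest picture that a camera, given by its name, has taken for a name from the list of things; names that differ only in an ending like _2 or _b are one class to them, and where a whole thing is asked for, a point or a joint stands for the part that bears it (a point fixed in the world has none). Each returns a list of dicts, best first, with "confidence" (0 to 1); they miss things now and then, are a little off and sometimes report something else, mostly with a low value. They report only what shows in the picture. A call takes as long as a camera call. They do not tell look-alikes from the thing itself.
- cut_out(label, camera): "region" (400x640 bool, what is visible of it) and "extent" ([centre column, centre row, width, height] in pixels, round what is visible of it).
The state is a dict: "time": time; "q": joint angles; "joint_velocities": joint speeds; "joint_torque": joint torques, N m; "position": TCP position; "tool_rot": TCP orientation; "ft_force": force on the tool from outside, world axes, zero at the start; "moment": the same for the moment, N m; "grip_width": finger opening in m; "grip_force": force on a finger pad.
Only numpy, scipy, OpenCV 4.12 (cv2) and the standard library are available. Lean on these libraries where they do the work, as an engineer would, in place of code of your own. Each camera call takes 0.05 s, during which the arm holds its last target. There are 200 camera calls.

## Working session

There is one attempt and no reset: what is moved stays moved. The work goes in short steps, Python scripts to look and compute and a tool call to move; the robot and the scene stay as the last step left them, time stands still between calls to the robot, and variables do not carry over. Pictures are saved under pics/ and viewed, at most 10 in all, crops included, and the job is handed in when it is done.

Besides the shell and the picture viewer there is one more tool, called by a JSON object that holds its "api" and its "payload", one argument or row to a line. step_arm: Moves the arm, as the interface text tells. Its arguments: {"type":"object","properties":{"rows":{"type":"array"},"jaw":{"type":"number"},"squeeze":{"type":"number"}},"required":["rows"]}

```bash
mkdir -p pics; ls; cat > h.py <<'E'
import numpy as np, cv2
from rig import get_obs, camera, hand_in, cut_out, robot
from scipy.spatial.transform import Rotation as R
def pose(o):
    T=np.eye(4);T[:3,:3]=R.from_quat(o['tool_rot']).as_matrix();T[:3,3]=o['position'];return T
def cloud(c,T):
    h,w=c['depth'].shape;f=h/2/np.tan(np.radians(c['fov_y'])/2)
    u,v=np.meshgrid(np.arange(w),np.arange(h))
    K=np.array([[f,0,c['cx']],[0,f,c['cy']],[0,0,1.]])
    p=cv2.undistortPoints(np.stack([u,v],-1).reshape(-1,1,2).astype(float),K,np.array([c['k1'],0,0,0.])).reshape(h,w,2)
    d=c['depth'];P=np.stack([p[...,0]*d,-p[...,1]*d,-d],-1)
    return P@T[:3,:3].T+T[:3,3]
def shot(name):
    o=get_obs();c=camera(name)
    T=c['extrinsics'] if 'extrinsics' in c else pose(o)@np.array(c['mount'])
    return c,cloud(c,np.array(T))
E
cat > m1.py <<'E'
from h import *
print(get_obs(), robot.tip_extent)
ims=[]
for n in ['scene','side']:
    c,P=shot(n); im=c['pixels'].copy(); print(n,np.array(c['extrinsics'])[:3,3])
    for l in ['cup','scale','pan','thermometer','holder','empty_cup','shaker','marker']:
        for r in cut_out(l,n)[:4]:
            m=r['region']&(c['depth']>0); 
            if m.sum()<5: continue
            q=P[m]; print(l,round(r['confidence'],2),np.round(r['extent']),'med',np.round(np.median(q,0),3),'lo',np.round(np.percentile(q,2,0),3),'hi',np.round(np.percentile(q,98,0),3))
    np.savez('d_'+n,P=P,im=im)
    ims.append(im)
for n,i in zip(['scene','side'],ims): cv2.imwrite(f'pics/{n}1.png',i)
E
python3 m1.py
```

```text
pics
{'time': 0.0, 'q': array([ 1.05950484e+00,  5.28479853e-01,  1.43389822e+00,  1.00167889e-06,
        1.18139412e+00, -1.78501291e-01]), 'joint_velocities': array([ 8.17138263e-04,  4.33431700e-04, -1.27544510e-03,  8.14013051e-04,
       -8.69751466e-04, -6.15552858e-05]), 'joint_torque': array([ 2.97945935e-04, -4.40044999e+01, -1.76592654e+01,  6.33595395e-02,
        5.83978929e-02, -1.59569554e-04]), 'position': array([0.20397923, 0.59041645, 0.4037641 ]), 'tool_rot': array([ 1.65628411e-01,  9.86187630e-01, -1.02543573e-03, -3.68885601e-04]), 'ft_force': array([-0.12564437, -0.20180413, -0.53428872]), 'moment': array([-0.02635155, -0.01912073, -0.01187737]), 'grip_force': 0.0, 'grip_width': 0.0872949556068455} 0.1822
scene [1.04945663 0.57323244 0.75770896]
cup 0.9 [435. 256.  26.  38.] med [0.513 0.324 0.05 ] lo [0.475 0.294 0.006] hi [0.531 0.347 0.066]
cup 0.65 [469. 294.  37.  44.] med [0.531 0.428 0.051] lo [0.495 0.4   0.003] hi [0.549 0.453 0.067]
cup 0.63 [386. 227.  29.  37.] med [0.525 0.207 0.05 ] lo [0.489 0.175 0.002] hi [0.544 0.229 0.066]
scale 0.64 [298. 19
[... 1630 characters left out ...]
i [ 0.496 -0.291  0.165]
thermometer 0.3 [336. 229.  57.  34.] med [ 0.608 -0.04   0.062] lo [ 0.555 -0.094  0.058] hi [0.667 0.02  0.064]
holder 0.58 [376. 352.  74.  60.] med [ 0.462 -0.319  0.009] lo [ 0.434 -0.345  0.005] hi [ 0.528 -0.262  0.072]
empty_cup 0.85 [308. 175.  21.  31.] med [0.726 0.238 0.044] lo [0.705 0.226 0.002] hi [0.76  0.281 0.066]
empty_cup 0.22 [460. 263.  33.  47.] med [ 0.732 -0.281  0.067] lo [ 0.723 -0.298  0.006] hi [ 0.764 -0.254  0.102]
shaker 0.87 [458. 263.  31.  49.] med [ 0.732 -0.281  0.065] lo [ 0.723 -0.298  0.005] hi [ 0.764 -0.254  0.102]
marker 0.59 [264. 280.  54.  21.] med [ 0.411 -0.034  0.015] lo [ 0.361 -0.05   0.004] hi [ 0.471 -0.015  0.019]
```

```bash
python3 - <<'E'
import cv2
a=cv2.imread('pics/scene1.png')[70:330,160:520]; cv2.imwrite('pics/a.png',cv2.resize(a,(792,572),interpolation=cv2.INTER_CUBIC))
E
```

```text
(no output)
```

View pics/a.png

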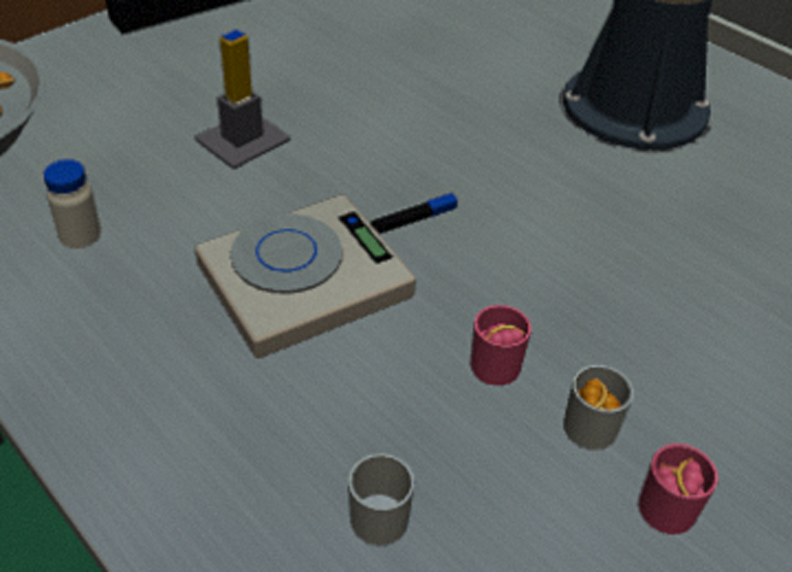

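The crop shows the sample cup with golden dumplings at about (598,405), which is full-frame (435,256). It sits between two pink cups at (500,345) and (678,488). The pan ring is at about (286,250), the yellow thermometer in its holder at (237,85), the empty cup at (380,500), the shaker at (72,205) and the marker at (415,213).

```bash
cat > m2.py <<'E'
from h import *
from scipy.optimize import least_squares
def circ(q,r0):
    s=least_squares(lambda p:np.hypot(q[:,0]-p[0],q[:,1]-p[1])-p[2],[*q[:,:2].mean(0),r0],loss='soft_l1',f_scale=.002); return s.x
for n in ['scene','side']:
    d=np.load(f'd_{n}.npz');P=d['P'];im=d['im'].astype(int)
    for nm,c,r in [('cup',(.503,.32),.05),('pinkA',(.516,.2),.05),('pinkB',(.522,.427),.05),('empty',(.733,.255),.045)]:
        m=(np.hypot(P[...,0]-c[0],P[...,1]-c[1])<r)&(P[...,2]>.0615)&(P[...,2]<.07); print(n,nm,m.sum(),circ(P[m],.028).round(4))
    near=np.hypot(P[...,0]-.613,P[...,1]+.032)<.08
    m=near&(P[...,2]>.056)&(P[...,2]<.068)
    p2=P[m][:,:2].astype(np.float32); e=cv2.minEnclosingCircle(p2); print('pan enc',e, np.median(P[m][:,2]))
    B,G,Rr=im[...,0],im[...,1],im[...,2]
    m2=m&(B>Rr+35); print('ring',m2.sum(),circ(P[m2],.034).round(4))
    t=(np.hypot(P[...,0]-.485,P[...,1]+.298)<.04)
    blue=t&(P[...,2]>.155)&(B>Rr+50); print('blue',blue.sum(),np.median(P[blue],0).round(4), P[blue].min(0).round(3),P[blue].max(0).round(3))
    y=t&(P[...,2]>.09)&(P[...,2]<.155)&(Rr>B+40)
    print('yellow',y.sum(),cv2.minAreaRect(P[y][:,:2].astype(np.float32)*1000))
    b=(np.hypot(P[...,0]-.485,P[...,1]+.298)<.09)&(P[...,2]>.005)&(P[...,2]<.011)
    print('base',b.sum(),cv2.minAreaRect(P[b][:,:2].astype(np.float32)*1000))
    s=(np.hypot(P[...,0]-.595,P[...,1]+.025)<.16)&(P[...,2]>.033)&(P[...,2]<.042)
    print('scale',cv2.minAreaRect(P[s][:,:2].astype(np.float32)*1000))
E
python3 m2.py
```

```text
scene cup 170 [0.5022 0.32   0.0269]
scene pinkA 145 [0.516  0.2008 0.0267]
scene pinkB 219 [0.5223 0.4243 0.0266]
scene empty 168 [0.7334 0.2575 0.0272]
pan enc ((0.6116518378257751, -0.030697008594870567), 0.06460822373628616) 0.06231640366793478
ring 115 [ 0.6118 -0.0323  0.0325]
blue 27 [ 0.4829 -0.2989  0.1643] [ 0.47  -0.308  0.161] [ 0.493 -0.288  0.168]
yellow 234 ((487.3548889160156, -290.7158203125), (19.0790958404541, 32.80315017700195), 59.67589569091797)
base 380 ((483.65185546875, -298.7871398925781), (103.38980865478516, 93.83631134033203), 0.8391249179840088)
scale ((593.2438354492188, -27.272872924804688), (171.21218872070312, 200.646484375), 77.90351104736328)
side cup 89 [0.5018 0.3159 0.0267]
side pinkA 92 [0.5159 0.1972 0.0271]
side pinkB 79 [0.5208 0.4214 0.027 ]
side empty 60 [0.7332 0.2529 0.027 ]
pan enc ((0.612902820110321, -0.03476709499955177), 0.06348245590925217) 0.062246299289720586m2.py:4: RuntimeWarning: Mean of empty slice.
  s=least_squares(lambda p:np.hypot(q[:,0]-p[0],q[:,1]-p[1])-p[2],[*q[:,:2].mean(0),r0],loss='soft_l1',f_scale=.002); return s.x
  ret = um.true_divide(
Traceback (most recent call last):
  File "m2.py", line 13, in <module>
    m2=m&(B>Rr+35); print('ring',m2.sum(),circ(P[m2],.034).round(4))
                                          ~~~~^^^^^^^^^^^^
  File "m2.py", line 4, in circ
    s=least_squares(lambda p:np.hypot(q[:,0]-p[0],q[:,1]-p[1])-p[2],[*q[:,:2].mean(0),r0],loss='soft_l1',f_scale=.002); return s.x
ValueError: Initial guess is outside of provided bounds
```

{"api": "step_arm", "payload": {
  "rows": [
    [0.037, -0.034, -0.012, 0, 0, -8.9],
    [0.037, -0.034, -0.012, 0, 0, -8.9],
    [0.037, -0.034, -0.012, 0, 0, -8.9],
    [0.037, -0.034, -0.012, 0, 0, -8.9],
    [0.037, -0.034, -0.012, 0, 0, -8.9],
    [0.037, -0.034, -0.012, 0, 0, -8.9],
    [0.037, -0.034, -0.012, 0, 0, -8.9],
    [0.039, -0.034, -0.012, 0, 0, -8.9],
    [0, 0, 0, 0, 0, 0],
    [0, 0, 0, 0, 0, 0]
  ],
  "jaw": 0.087
}}

```text
time: 2.15
position: [0.502, 0.3186, 0.3086]
tool_rot: [0.709, 0.705, -0.0, -0.0]
ft_force: [-0.0, -0.2, 0.1]
grip_width: 0.0872
grip_force: 0.0
```

```bash
cat > m3.py <<'E'
from h import *
from m2 import circ
E
sed -i 's/^for n in/if __name__=="__main__":\n  pass\nfor n in/; s/\[.scene.,.side.\]:/(["scene","side"] if __name__=="__main__" else []):/' m2.py
cat >> m3.py <<'E'
o=get_obs();print(o['position'],R.from_quat(o['tool_rot']).as_matrix().round(3).tolist(),o['q'].round(2))
c,P=shot('wrist'); cv2.imwrite('pics/w1.png',c['pixels'])
for r in cut_out('cup','wrist')[:4]:
    m=r['region']&(c['depth']>0);q=P[m];q=q[(q[:,2]>.0615)&(q[:,2]<.07)]
    print(r['confidence'],r['extent'],len(q),circ(q,.028).round(4) if len(q)>10 else '')
E
python3 m3.py
```

```text
[0.50195562 0.31861228 0.30862856] [[0.005, 1.0, -0.001], [1.0, -0.005, 0.0], [0.0, -0.001, -1.0]] [0.38 0.61 1.6  0.   0.94 0.38]
0.88 [338.4, 319.9, 62.7, 30.5] 361 [0.5155 0.2002 0.0289]
0.72 [351.8, 55.0, 91.8, 103.5] 1992 [0.5226 0.424  0.0265]
0.67 [322.3, 211.6, 79.6, 89.4] 1406 [0.5017 0.3197 0.0264]
```

View pics/w1.png

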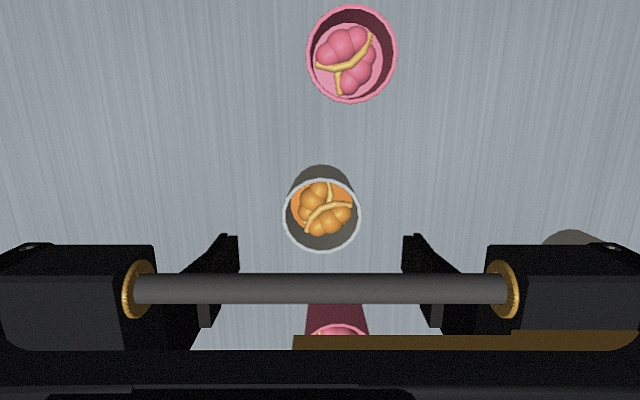

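The wrist view shows the golden cup centred between the fingers at (321,212). The pink cups are clear of them at (351,54) and (337,330).

{"api": "step_arm", "payload": {
  "rows": [
    [0, 0.001, -0.026, 0, 0, 0],
    [0, 0, -0.026, 0, 0, 0],
    [0, 0, -0.026, 0, 0, 0],
    [0, 0, -0.0265, 0, 0, 0],
    [0, 0, 0, 0, 0, 0],
    [0, 0, 0, 0, 0, 0]
  ]
}}

```text
time: 3.0
position: [0.5019, 0.3206, 0.2052]
tool_rot: [0.708, 0.706, 0.001, 0.0]
ft_force: [0.1, -0.0, 0.2]
grip_width: 0.087
grip_force: 0.0
```

{"api": "step_arm", "payload": {
  "rows": [
    [0, 0, 0, 0, 0, 0],
    [0, 0, 0, 0, 0, 0],
    [0, 0, 0, 0, 0, 0],
    [0, 0, 0, 0, 0, 0],
    [0, 0, 0, 0, 0, 0],
    [0, 0, 0, 0, 0, 0],
    [0, 0, 0, 0, 0, 0],
    [0, 0, 0, 0, 0, 0]
  ],
  "jaw": 0.04,
  "squeeze": 20
}}

```text
time: 4.0
position: [0.5024, 0.3197, 0.2045]
tool_rot: [0.709, 0.705, 0.0, 0.0]
ft_force: [1.0, -0.7, 4.2]
grip_width: 0.0568
grip_force: 20.0
```

{"api": "step_arm", "payload": {
  "rows": [
    [0, 0, 0.02, 0, 0, 0],
    [0, 0, 0.04, 0, 0, 0],
    [0, 0, 0.04, 0, 0, 0],
    [0, 0, 0.04, 0, 0, 0],
    [0, 0, 0, 0, 0, 0],
    [0, 0, 0, 0, 0, 0]
  ]
}}

```text
time: 4.75
position: [0.5012, 0.3194, 0.3428]
tool_rot: [0.709, 0.705, -0.002, -0.001]
ft_force: [0.2, 0.2, -1.8]
grip_width: 0.057
grip_force: 20.0
```

{"api": "step_arm", "payload": {
  "rows": [
    [0.007, -0.022, 0, 0, 0, 0],
    [0.014, -0.044, 0, 0, 0, 0],
    [0.014, -0.044, 0, 0, 0, 0],
    [0.014, -0.044, 0, 0, 0, 0],
    [0.014, -0.044, 0, 0, 0, 0],
    [0.014, -0.044, 0, 0, 0, 0],
    [0.014, -0.044, 0, 0, 0, 0],
    [0.014, -0.044, 0, 0, 0, 0],
    [0.0055, -0.022, 0, 0, 0, 0],
    [0, 0, 0, 0, 0, 0],
    [0, 0, 0, 0, 0, 0],
    [0, 0, 0, 0, 0, 0]
  ]
}}

```text
time: 6.25
position: [0.6121, -0.0306, 0.344]
tool_rot: [0.708, 0.706, -0.0, -0.001]
ft_force: [0.5, 0.1, -1.8]
grip_width: 0.0567
grip_force: 20.0
```

```bash
python3 - <<'E'
from h import *
from m2 import circ
o=get_obs();print(o['position'],o['q'].round(2),o['ft_force'])
for n in ['wrist','scene']:
    c,P=shot(n); im=c['pixels'].astype(int)
    cv2.imwrite(f'pics/{n}2.png',c['pixels'])
    near=(np.hypot(P[...,0]-.612,P[...,1]+.032)<.075)&(P[...,2]>.05)&(P[...,2]<.068)
    m2=near&(im[...,0]>im[...,2]+35);print(n,near.sum(),m2.sum())
    if m2.sum()>15: print('ring',circ(P[m2],.034).round(4))
    k=(np.hypot(P[...,0]-.612,P[...,1]+.032)<.045)&(P[...,2]>.12)&(P[...,2]<.215)
    q=P[k]; print('held',len(q), np.percentile(q[:,2],[1,99]) if len(q) else '')
E
```

```text
[ 0.61209712 -0.0306084   0.34401457] [-0.23  0.58  1.52  0.    1.04 -0.23] [ 0.45168195  0.05707232 -1.83936416]
wrist 11369 683
ring [ 0.6126 -0.0319  0.0325]
held 13495 [0.14588757 0.21277958]
scene 1456 119
ring [ 0.6117 -0.0319  0.0325]
held 871 [0.14153199 0.21188334]
```

{"api": "step_arm", "payload": {
  "rows": [
    [0, -0.0015, -0.015, 0, 0, 0],
    [0, 0, -0.02, 0, 0, 0],
    [0, 0, -0.02, 0, 0, 0],
    [0, 0, -0.012, 0, 0, 0],
    [0, 0, -0.005, 0, 0, 0],
    [0, 0, -0.001, 0, 0, 0],
    [0, 0, -0.001, 0, 0, 0],
    [0, 0, 0, 0, 0, 0],
    [0, 0, 0, 0, 0, 0]
  ]
}}

```text
time: 7.48
position: [0.6128, -0.0338, 0.2707]
tool_rot: [0.709, 0.705, 0.0, 0.0]
ft_force: [-0.5, -0.5, -1.4]
grip_width: 0.0569
grip_force: 20.0
```

{"api": "step_arm", "payload": {
  "rows": [
    [0, 0, -0.001, 0, 0, 0],
    [0, 0, -0.001, 0, 0, 0],
    [0, 0, -0.001, 0, 0, 0],
    [0, 0, -0.001, 0, 0, 0],
    [0, 0, 0, 0, 0, 0],
    [0, 0, 0, 0, 0, 0]
  ]
}}

```text
time: 8.22
position: [0.6126, -0.0338, 0.2663]
tool_rot: [0.709, 0.705, -0.0, 0.0]
ft_force: [0.0, -0.1, -1.3]
grip_width: 0.0571
grip_force: 20.0
```

Touching now; going down about 3 mm more so the pan takes the weight.

{"api": "step_arm", "payload": {
  "rows": [
    [0, 0, -0.001, 0, 0, 0],
    [0, 0, -0.001, 0, 0, 0],
    [0, 0, 0, 0, 0, 0],
    [0, 0, 0, 0, 0, 0]
  ]
}}

```text
time: 8.72
position: [0.6127, -0.0338, 0.2644]
tool_rot: [0.709, 0.705, -0.0, 0.0]
ft_force: [-0.3, 0.1, -0.6]
grip_width: 0.0569
grip_force: 20.0
```

{"api": "step_arm", "payload": {
  "rows": [
    [0, 0, -0.001, 0, 0, 0],
    [0, 0, 0, 0, 0, 0],
    [0, 0, 0, 0, 0, 0]
  ]
}}

```text
time: 9.1
position: [0.6127, -0.0338, 0.2633]
tool_rot: [0.709, 0.705, 0.0, 0.0]
ft_force: [-0.5, -0.8, 0.4]
grip_width: 0.0569
grip_force: 20.0
```

{"api": "step_arm", "payload": {
  "rows": [
    [0, 0, 0, 0, 0, 0],
    [0, 0, 0, 0, 0, 0],
    [0, 0, 0, 0, 0, 0],
    [0, 0, 0, 0, 0, 0],
    [0, 0, 0, 0, 0, 0]
  ],
  "jaw": 0.08
}}

```text
time: 9.72
position: [0.6127, -0.0338, 0.2633]
tool_rot: [0.709, 0.705, 0.0, 0.0]
ft_force: [-0.6, 0.6, 0.7]
grip_width: 0.0801
grip_force: 0.0
```

{"api": "step_arm", "payload": {
  "rows": [
    [0, 0, 0.01, 0, 0, 0],
    [0, 0, 0.02, 0, 0, 0],
    [0, 0, 0.03, 0, 0, 0],
    [0, 0, 0.04, 0, 0, 0],
    [0, 0, 0.03, 0, 0, 0],
    [0, 0, 0, 0, 0, 0]
  ]
}}

```text
time: 10.48
position: [0.6133, -0.0339, 0.3968]
tool_rot: [0.709, 0.705, 0.002, 0.003]
ft_force: [1.1, 0.4, -0.2]
grip_width: 0.08
grip_force: 0.0
```

```bash
python3 - <<'E'
from h import *
from m2 import circ
o=get_obs();print(o['position'],o['q'].round(2),o['ft_force'])
c,P=shot('scene'); im=c['pixels'].astype(int); cv2.imwrite('pics/s3.png',c['pixels'][70:330,160:520])
B,G,Rr=im[...,0],im[...,1],im[...,2]
for r in cut_out('cup','scene')[:4]:
    q=P[r['region']&(c['depth']>0)]; z=np.percentile(q[:,2],98); q=q[q[:,2]>z-.005]; print(r['confidence'],z,circ(q,.028).round(4))
near=(np.hypot(P[...,0]-.612,P[...,1]+.032)<.06)&(P[...,2]>.05)&(P[...,2]<.066)
print('pan z',np.median(P[near],0))
t=(np.hypot(P[...,0]-.485,P[...,1]+.298)<.04)
for n in ['scene','side']:
    if n=='side': c,P=shot('side'); im=c['pixels'].astype(int);B,G,Rr=im[...,0],im[...,1],im[...,2]
    t=(np.hypot(P[...,0]-.485,P[...,1]+.298)<.04)
    y=t&(P[...,2]>.09)&(P[...,2]<.15)&(Rr>B+40)
    q=P[y]; print('yellow',len(q),cv2.minAreaRect(q[:,:2].astype(np.float32)*1000), q.min(0),q.max(0))
    # holder top rim
    k=t&(P[...,2]>.067)&(P[...,2]<.075)&(abs(Rr-B)<30);q=P[k]
    print('pocket',len(q),cv2.minAreaRect(q[:,:2].astype(np.float32)*1000))
E
```

```text
[ 0.61331252 -0.03392592  0.39679892] [-0.24  0.52  1.47  0.    1.14 -0.23] [ 1.07752321  0.35063458 -0.20477124]
0.92 0.12433984255167242 [ 0.6125 -0.0351  0.0264]
0.9 0.06693495237533005 [0.5229 0.4243 0.0266]
0.61 0.06633040840340121 [0.5159 0.2007 0.0269]
pan z [ 0.62771633 -0.01345995  0.05905485]
yellow 22 ((491.0536804199219, -291.1275634765625), (14.085845947265625, 25.914995193481445), 53.050987243652344) [ 0.47646494 -0.30425351  0.13395335] [ 0.49876619 -0.28586415  0.14991717]
pocket 0 ((0.0, 0.0), (0.0, 0.0), 0.0)
yellow 416 ((477.0006103515625, -309.2956848144531), (16.432342529296875, 32.200531005859375), 54.81328582763672) [ 0.46642966 -0.31436237  0.09005415] [ 0.49489348 -0.29365108  0.14999107]
pocket 235 ((482.5960693359375, -301.15533447265625), (45.85047912597656, 39.477943420410156), 0.6495725512504578)
```

The cup is down within about 3 mm of the pan's middle, with the pan pressed about 3 mm. Next is the thermometer.

{"api": "step_arm", "payload": {
  "rows": [
    [-0.0143, -0.0295, 0.001, 0, 0, -10],
    [-0.0143, -0.0295, 0.001, 0, 0, -10],
    [-0.0143, -0.0295, 0.001, 0, 0, -10],
    [-0.0143, -0.0295, 0.001, 0, 0, -10],
    [-0.0143, -0.0295, 0.001, 0, 0, -10],
    [-0.0143, -0.0295, 0, 0, 0, -10],
    [-0.0143, -0.0295, 0, 0, 0, -10],
    [-0.0143, -0.0295, 0, 0, 0, -10],
    [-0.0143, -0.0295, 0, 0, 0, -9.5],
    [0, 0, 0, 0, 0, 0],
    [0, 0, 0, 0, 0, 0],
    [0, 0, 0, 0, 0, 0]
  ],
  "jaw": 0.06
}}

```text
time: 12.12
position: [0.4842, -0.2983, 0.3977]
tool_rot: [1.0, 0.003, -0.0, -0.001]
ft_force: [-0.1, -0.0, -0.1]
grip_width: 0.0602
grip_force: 0.0
```

```bash
python3 - <<'E'
from h import *
o=get_obs();print(o['position'],R.from_quat(o['tool_rot']).as_matrix().round(3).tolist(),o['q'].round(2))
c,P=shot('wrist'); im=c['pixels'].astype(int); cv2.imwrite('pics/w3.png',c['pixels'])
B,G,Rr=im[...,0],im[...,1],im[...,2]
b=(np.hypot(P[...,0]-.485,P[...,1]+.298)<.04)&(P[...,2]>.156)&(P[...,2]<.168)
q=P[b];print(len(q),np.median(q,0),cv2.minAreaRect(q[:,:2].astype(np.float32)*1000))
b&=(B>Rr+40); q=P[b];print(len(q),np.median(q,0),cv2.minAreaRect(q[:,:2].astype(np.float32)*1000))
E
```

```text
[ 0.48420136 -0.29825401  0.39768488] [[1.0, 0.006, -0.001], [0.006, -1.0, 0.001], [-0.001, -0.001, -1.0]] [-0.75  0.46  1.58  0.    1.1   0.82]
1415 [ 0.48535747 -0.29864626  0.16394199] ((483.6659240722656, -298.6780090332031), (29.45079231262207, 23.53291893005371), 1.318912386894226)
844 [ 0.48385674 -0.29915429  0.16444448] ((483.0408020019531, -298.9199523925781), (24.82893180847168, 17.160058975219727), 1.124403476715088)
```

View pics/w3.png

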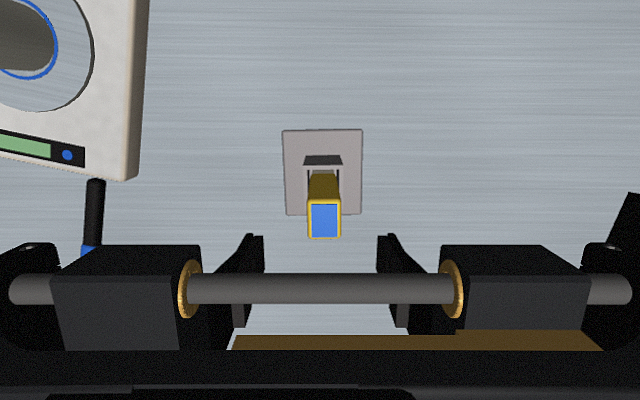

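The wrist view shows the blue end at (324,220), between the open fingers and aligned with them. The path down is clear.

{"api": "step_arm", "payload": {
  "rows": [
    [-0.0005, -0.0005, -0.024, 0, 0, 0],
    [0, 0, -0.024, 0, 0, 0],
    [0, 0, -0.024, 0, 0, 0],
    [0, 0, -0.0245, 0, 0, 0],
    [0, 0, 0, 0, 0, 0],
    [0, 0, 0, 0, 0, 0]
  ]
}}

```text
time: 12.92
position: [0.484, -0.2996, 0.3025]
tool_rot: [1.0, 0.002, 0.0, 0.0]
ft_force: [0.3, -0.7, 1.0]
grip_width: 0.0604
grip_force: 0.0
```

{"api": "step_arm", "payload": {
  "rows": [
    [0, 0, 0, 0, 0, 0],
    [0, 0, 0, 0, 0, 0],
    [0, 0, 0, 0, 0, 0],
    [0, 0, 0, 0, 0, 0],
    [0, 0, 0, 0, 0, 0],
    [0, 0, 0, 0, 0, 0],
    [0, 0, 0, 0, 0, 0],
    [0, 0, 0, 0, 0, 0]
  ],
  "jaw": 0.01,
  "squeeze": 40
}}

```text
time: 13.92
position: [0.4835, -0.2998, 0.3018]
tool_rot: [1.0, 0.002, 0.0, 0.0]
ft_force: [-0.3, 0.0, 0.8]
grip_width: 0.0238
grip_force: 39.9
```

{"api": "step_arm", "payload": {
  "rows": [
    [0, 0, 0.01, 0, 0, 0],
    [0, 0, 0.02, 0, 0, 0],
    [0, 0, 0.03, 0, 0, 0],
    [0, 0, 0.03, 0, 0, 0],
    [0, 0, 0.03, 0, 0, 0],
    [0, 0, 0.03, 0, 0, 0],
    [0, 0, 0.01, 0, 0, 0],
    [0, 0, 0, 0, 0, 0],
    [0, 0, 0, 0, 0, 0]
  ]
}}

```text
time: 15.05
position: [0.4831, -0.2995, 0.4603]
tool_rot: [1.0, 0.002, -0.001, -0.001]
ft_force: [0.1, -0.2, -1.3]
grip_width: 0.0237
grip_force: 39.9
```

{"api": "step_arm", "payload": {
  "rows": [
    [0.008, 0, 0, 2.5, 0, 0],
    [0.0135, -0.001, 0, 5, 0, 0],
    [0.0135, -0.001, 0, 5, 0, 0],
    [0.0135, -0.001, 0, 5, 0, 0],
    [0.0135, -0.001, 0, 5, 0, 0],
    [0.0135, -0.001, 0, 5, 0, 0],
    [0.0135, -0.001, 0, 5, 0, 0],
    [0.0135, -0.001, 0, 5, 0, 0],
    [0.0135, -0.001, 0, 5, 0, 0],
    [0.0135, -0.001, 0, 2.5, 0, 0],
    [0, 0, 0, 0, 0, 0],
    [0, 0, 0, 0, 0, 0]
  ]
}}

```text
time: 16.55
position: [0.6126, -0.3088, 0.4607]
tool_rot: [0.924, 0.001, -0.0, -0.383]
ft_force: [-0.6, -0.6, -1.2]
grip_width: 0.0234
grip_force: 39.9
```

```bash
cat > m4.py <<'E'
from h import *
from m2 import circ
import sys
o=get_obs();T=pose(o);print(o['position'],o['q'].round(2),o['ft_force'].round(1),'toolz',T[:3,2].round(3))
mouth=np.array([.6125,-.0345,.124])
for n in ['scene','side']:
    c,P=shot(n); cv2.imwrite(f'pics/{n}_{sys.argv[1]}.png',cv2.resize(c['pixels'][60:360,160:520],(720,600)))
    for r in cut_out('cup','scene' if n=='scene' else 'side')[:4]:
        q=P[r['region']&(c['depth']>0)]; z=np.percentile(q[:,2],98)
        if z>.1: q=q[q[:,2]>z-.005]; print('cup',n,z,circ(q,.028).round(4))
    im=c['pixels'].astype(int); L=(P-T[:3,3])@T[:3,:3]
    y=(abs(L[...,0])<.05)&(abs(L[...,1])<.03)&(L[...,2]>.185)&(L[...,2]<.32)&(c['depth']>0)
    q=P[y]; l=L[y]; print(n,len(q),'tool-z range',np.percentile(l[:,2],[2,98]))
    s=q[l[:,2]<.29]; ax=np.linalg.svd(s-s.mean(0),full_matrices=False)[2][0]; ax*=-np.sign(ax[2]); print('axis',ax.round(3),'tilt',np.degrees(np.arccos(-ax[2])).round(1))
nose=T[:3,3]+T[:3,2]*.29; print('nose',nose.round(3),'mouth in tool from nose',(T[:3,:3].T@(mouth-nose)).round(4))
E
python3 m4.py a
```

```text
[ 0.61263179 -0.30878386  0.46065455] [-0.73  0.66  1.11  0.59  1.89  0.88] [-0.6 -0.6 -1.2] toolz [-0.001  0.707 -0.707]
cup scene 0.12441629171592557 [ 0.6124 -0.0349  0.0265]
scene 755 tool-z range [0.1869145  0.28931262]
axis [ 0.001  0.687 -0.727] tilt 43.4
cup side 0.12407879712071648 [ 0.6118 -0.039   0.0266]
side 544 tool-z range [0.18679029 0.28419426]
axis [ 0.047  0.696 -0.716] tilt 44.3
nose [ 0.612 -0.104  0.256] mouth in tool from nose [0.0004 0.0442 0.142 ]
```

Tilt is good and the bar sits firmly in the grip. Lowering by 61 mm puts the nose on line.

{"api": "step_arm", "payload": {
  "rows": [
    [0, 0, -0.008, 0, 0, 0],
    [0, 0, -0.015, 0, 0, 0],
    [0, 0, -0.015, 0, 0, 0],
    [0, 0, -0.015, 0, 0, 0],
    [0, -0.001, -0.008, 0, 0, 0],
    [0, 0, 0, 0, 0, 0],
    [0, 0, 0, 0, 0, 0],
    [0, 0, 0, 0, 0, 0],
    [0, 0, 0, 0, 0, 0]
  ]
}}

```text
time: 17.88
position: [0.613, -0.3098, 0.4013]
tool_rot: [0.924, 0.002, 0.001, -0.382]
ft_force: [0.0, -0.2, -1.8]
grip_width: 0.0241
grip_force: 39.9
```

```bash
python3 m4.py b
```

```text
[ 0.61299015 -0.30979775  0.40133492] [-0.73  0.71  1.17  0.57  1.8   0.81] [ 0.  -0.2 -1.8] toolz [ 0.001  0.707 -0.708]
cup scene 0.12433723044420536 [ 0.6119 -0.0349  0.0267]
scene 676 tool-z range [0.18686004 0.28896343]
axis [-0.004  0.692 -0.722] tilt 43.8
cup side 0.1241991068154679 [ 0.6118 -0.0389  0.0267]
side 445 tool-z range [0.18682982 0.28535202]
axis [ 0.032  0.704 -0.709] tilt 44.8
nose [ 0.613 -0.105  0.196] mouth in tool from nose [-0.0007  0.0012  0.1008]
```

View pics/scene_b.png

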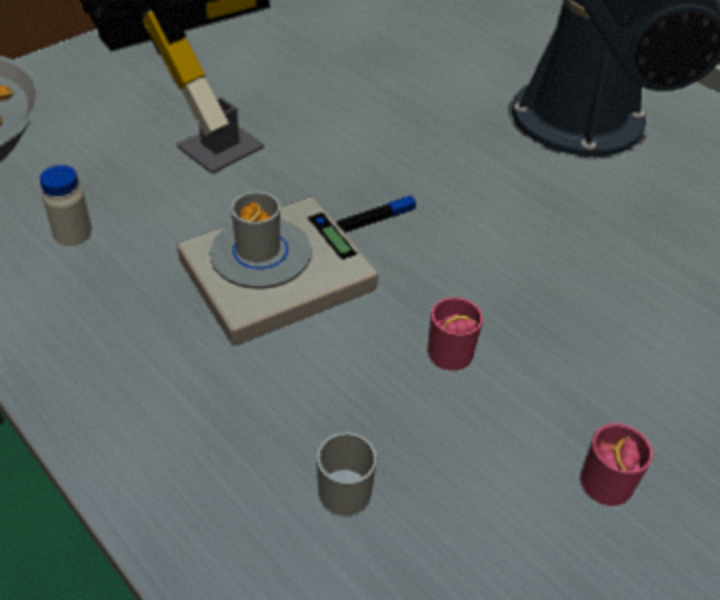

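The scene shows the cup upright in the pan's ring at (256,228). The thermometer's nose at (215,120) slants towards the cup's mouth, and the bystanders are where they started.

```bash
python3 -c "
from rig import hand_in; print(hand_in())"
```

```text
the job is handed in; nothing more can be done
None
```

I handed the job in with the sample cup released upright about 3 mm from the pan's middle, and the thermometer held still at about 45° with its nose about 10 cm from the cup's mouth and within 2 mm of its line; the hand-in gave no verdict.

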